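Fetch the bur block from under the shelf

TASK

Take the block of gold burs (yellow bands) out from under the clear shelf and set it down flat and square in the empty part of the steel instrument tray, never letting it tip or drop on the way, because the burs stand loose in it. The brown bottle standing in front of it may be shifted out of the way, but keep it upright and leave it standing on the bench; leave the blue-banded block, the white organiser, the green-lidded pot and the stone model where they stand.

Things in the scene. Friction and masses are not known exactly. Their poses are not given: they have to be found in the camera images.
- bay_unit: Fixed white bench unit, three open-fronted bays side by side, 150 (x) x 476 (y) x 136 high. Origin: centre of its underside; -x points out of the bays' front, towards the robot; z up. Deck top at z 18 over the whole footprint. Uprights 14 thick at y -231, -77, 77, 231 (x -43 to 75): bays 140 wide, centred at y -154, 0, 154. Back open. Blue tub and glass slab fixed on top (x 18 to 74, up to z 170).
- shelf_edge (a point): Middle of the lower front edge of the clear plastic shelf that roofs all three bays, in the unit's frame at x -33, y 0, z 128 (110 above the deck); axes as the unit's. The shelf is 8 thick and runs from here back to x 75; the deck in front of it is open to above.
- front_strip (a point): Middle of the top rear edge of the raised strip along the front of the deck, in the unit's frame at x -65, y 0, z 26; axes as the unit's. The strip is 8 high and 10 thick (x -75 to -65) and runs the full width, so a thing has to be lifted over it. A like strip runs along the rear.
- gold_block: Bur block to fetch: grey block 70 long (x) x 44 wide (y) x 32 high, yellow band on its -x end, eight upright burs with gold heads, yellow collars (57 high in all), about 0.16 kg, loose. Origin: centre of its underside; -x end faces the front opening. On the deck in any one of the bays, front end 6 to 18 behind the strip, turned up to 0.12 rad. Its flat sides can be pinched near its front end.
- blue_block: Bystander in another bay: the same block, 70 x 44 x 32, with blue bands and eight thick blue polishers on top (54 high), loose, origin centre of its underside. Leave it.
- organiser: Bystander in the remaining bay: white pocketed box 60 (x) x 76 (y) x 74 high, loose, origin centre of its underside. Leave it.
- bottle: Brown bottle with paper label: body 48 diameter up to z 66, then shoulder and neck, white ribbed cap 30 diameter from z 86 to the top at z 112; about 0.16 kg, loose, closed. Origin: centre of its underside, z up. At the start it stands on the bench in front of the gold block's bay, about 155 from that block's centre.
- pot: Bystander: small white pot with a green lid, 44 diameter, 55 high, loose on the bench some 200 in front of the blue-banded block; origin centre of its underside. Leave it.
- tray: Fixed steel instrument tray on the bench, 190 (x) x 128 (y), rim 21 high, floor top at z 5, walls 4 thick. Origin: centre of its underside. A divider 4 thick and 15 high at x -35 splits it: the part at its -x end (56 long) holds instruments, the part at its +x end is empty, 124 (x) x 120 (y) inside.
- tray_bay (a point): Centre of the floor of the tray's empty part; axes as the tray's.
- model: Bystander: reddish stone dental model with white teeth, 64 x 62 footprint, 31 high, loose on the bench on the side of the bay unit opposite the tray; origin at its underside near the middle. Leave it.
There are look-alikes about, which are no part of the job. There is more than one size of the bottle; the one meant has the size given above.

How it is judged:
By the outcome, as a careful person would: the job done as asked, in the order asked, and still so for the second after the job is handed in, with the robot touching nothing.
It also fails if it takes over 67 s, if anything falls off the work surface, if the arm or the gripper's body presses on something with over 40 N, if the wrist force passes 120 N, or if a joint passes its speed limit or range.

ROBOT

A 6-joint arm with a two-finger parallel gripper is mounted at the origin on the work surface. World frame = base frame: x ahead of the robot, y to its left, z up, the work surface at z = 0. Lengths are in mm, angles in rad, forces in N, time in s.
With the tool pointing down it reaches from about 275 to 1000 mm from the base axis. Payload 8.4 kg.
Tool frame: the origin (TCP) lies at the very end of the fingers, on their centre line; the grasp point (between the pads) lies 19 mm behind it; z points along the fingers, y is the direction in which the jaws open and shut (so a half turn about z gives the same grasp; the last joint's range is limited). The gripper opens to 85 mm and grips with 20 to 120 N. Pads are 22 mm wide; open, the fingers measure 114 mm over their backs; the gripper's body (76 mm by 85 mm) begins 54 mm behind the grasp point. The pads swing forward as they close: fully open they stand 13 mm farther back than shut.
Start: joints at [-1.146, 0.353, 1.633, -0, 1.155, -0.002], TCP at [258.724, -568.937, 231.281] pointing down, gripper open.
Joint ranges: [-2.63, 2.63], [-0.92, 2.1], [0.06, 2.66], [-1.3, 4.44], [0, 2.69], [-3.02, 3.02]. Speed limits (rad/s): [2.22, 2.22, 2.79, 3.14, 3.14, 3.14].

INTERFACE

Orientations are given as [roll, pitch, yaw] about the fixed x, y, z axes, in that order (R = Rz(yaw) Ry(pitch) Rx(roll)).
In Python, from rig import r gives the robot as it stands.
- The arm moves only by the tool move_arm, never from a script. Its argument "increments" is a list of rows, each an object of numbers: "tx", "ty", "tz": the shift along the tool's x, y, z in cm; "rx", "ry", "rz": the turn, a rotation vector about the tool's x, y, z in degrees; "gripper": the gripper's target within -1 to 1 (fully open at 1, half-way at 0, shut at -1). A call has 1 to 12 rows; each row shifts and turns the commanded pose from where the row before left it, along the tool's axes as they then stand; what a row does not reach is not made up. A row lasts 1/10 s, in which the tool goes at most 50 mm and 8.59 degrees, less where a joint would pass 70% of its speed; a pose out of reach is approached as far as the arm can. A call is refused whole if a number of a shift passes 5 or a number of a turn 8.59, either way. A call with a gripper value outside its range is refused whole. The fingers move at their own pace and stop on an object; "squeeze" is the grip in N (left out, the last holds). Time passes only in rows, so rows that do not move let the fingers close. It gives the time, the measured TCP pose, the force and the opening at its end, in the units of the state.
- r.sense(): the state, without advancing time (a new reading comes with each control period).
- r.grab_frame(name): name is "side" or "top" or "wrist"; returns (picture, depth): 480x640x3 uint8, red, green, blue; 480x640 float32, mm along the optical axis (not along the pixel's ray), 0 where there is no reading.
- r.camera_model(name): a dict with "fx", "fy", "cx", "cy" (pixels), "k1" (the pictures are not rectified: a ray, as slopes to the right and down, at radius r is drawn at 1 + k1 r^2 times it, then the intrinsics apply), "R" (3x3) and "t" (3): a world point X has camera coordinates R X + t; the wrist camera has in their place "hand_eye" (4x4, takes a point from camera to tool coordinates, whose origin is the TCP and whose axes are the flange's). Camera axes: x right, y down, z forward; pixel columns grow to the right and rows downward; lengths in mm; the calibration is good to about 2 mm. A picture is of the moment at which its call begins: read the wrist's pose just before it. camera_model takes no time and is no camera call.
- r.sign_off(): hands the job in, once; it reports no verdict.
Trained networks look in the newest picture that a camera, given by its name, has taken for a name from the list of things; names that differ only in an ending like _2 or _b are one class to them, and where a whole thing is asked for, a point or a joint stands for the part that bears it (a point fixed in the world has none). Each returns a list of dicts, best first, with "confidence" (0 to 1); they miss things now and then, are a little off and sometimes report something else, mostly with a low value. They report only what shows in the picture. A call takes as long as a camera call. They do not tell look-alikes from the thing itself.
- r.cut_out(query, camera): "mask" (480x640 bool, what is visible of it) and "bbox" ([left, top, right, bottom] in pixels, round what is visible of it).
- r.place_of(query, camera): "location" ([row, column] in pixels: a listed point, or the origin of a listed thing).
The state is a dict: "clock": time; "qpos": joint angles; "qvel": joint speeds; "joint_efforts": joint torques, N m; "eef_pos": TCP position; "tcp_rot": TCP orientation; "contact_force": force on the tool from outside, world axes, zero at the start; "wrist_torque": the same for the moment, N m; "opening": opening from 0.0 (shut) to 1.0 (fully open).
Only numpy, scipy, OpenCV 4.12 (cv2) and the standard library are available. Lean on these libraries where they do the work, as an engineer would, in place of code of your own. Each camera call takes 0.05 s, during which the arm holds its last target. There are 200 camera calls.

## Working session

There is one attempt and no reset: what is moved stays moved. The work goes in short steps, Python scripts to look and compute and a tool call to move; the robot and the scene stay as the last step left them, time stands still between calls to the robot, and variables do not carry over. Pictures are saved under pics/ and viewed, about 8 in all and at most 12, crops included, and the job is handed in when it is done.

Besides the shell and the picture viewer there is one more tool, called after "Request:" in YAML: its name, and indented under it one key for each argument. move_arm: Moves the arm, as the interface text tells. Its arguments: {"type":"object","properties":{"increments":{"type":"array","items":{"type":"object","properties":{"tx":{"type":"number"},"ty":{"type":"number"},"tz":{"type":"number"},"rx":{"type":"number"},"ry":{"type":"number"},"rz":{"type":"number"},"gripper":{"type":"number"}}}},"squeeze":{"type":"number"}},"required":["increments"]}

```bash
mkdir -p pics; cat > h.py <<'E'
import numpy as np, cv2
from rig import r
from scipy.spatial.transform import Rotation as Ro
def T(cam):
    m=r.camera_model(cam); M=np.eye(4)
    if 'R' in m:
        M[:3,:3]=np.array(m['R']).T; M[:3,3]=-M[:3,:3]@np.array(m['t'])
    else:
        s=r.sense(); W=np.eye(4); W[:3,:3]=Ro.from_euler('xyz',s['tcp_rot']).as_matrix(); W[:3,3]=s['eef_pos']; M=W@np.array(m['hand_eye'])
    return m,M
def rays(m,uv):
    K=np.array([[m['fx'],0,m['cx']],[0,m['fy'],m['cy']],[0,0,1.]])
    p=cv2.undistortPoints(np.array(uv,float).reshape(-1,1,2),K,np.array([m['k1'],0,0,0.]))[:,0]
    return np.c_[p,np.ones(len(p))]
def cloud(cam,depth,M=None):
    m,M0=T(cam); M=M0 if M is None else M
    v,u=np.mgrid[:480,:640]; d=rays(m,np.c_[u.ravel(),v.ravel()])*depth.reshape(-1,1)
    return (d@M[:3,:3].T+M[:3,3]).reshape(480,640,3)
def onplane(cam,rc,z):
    m,M=T(cam); d=M[:3,:3]@rays(m,[[rc[1],rc[0]]])[0]; return M[:3,3]+d*(z-M[2,3])/d[2]
def save(n,im): cv2.imwrite('pics/'+n,im[:,:,::-1])
E
python3 - <<'E'
from h import *
np.set_printoptions(precision=1,suppress=True)
for c in ['top','side']:
    im,d=r.grab_frame(c); save(c+'0.png',im); P=cloud(c,d); np.save(c+'P.npy',P)
    print(c,T(c)[1][:3])
    for q in ['bay_unit','gold_block','blue_block','organiser','bottle','pot','tray','model','tray_bay','front_strip','shelf_edge']:
        try:
            for o in r.place_of(q,c)[:3]:
                rc=o['location']; i,j=int(np.clip(rc[0],0,479)),int(np.clip(rc[1],0,639)); print(q,round(o['confidence'],2),np.array(rc),P[i,j],'z0:',onplane(c,rc,0)[:2])
        except Exception as e: print(q,e)
print(r.sense())
E
```

```text
top [[   0.    -1.     0.1  409.5]
 [  -1.    -0.     0.    -7.5]
 [  -0.    -0.1   -1.  1346.4]]
bay_unit 0.87 [195.4 314. ] [666.1  24.5 137.2] z0: [694.3  28.1]
gold_block 0.54 [209.1 382.5] [ 655.9 -123.7   49.5] z0: [ 665.1 -129.2]
blue_block 0.76 [193.7 244.9] [687.3 182.7  47.6] z0: [695.9 187.5]
organiser 0.66 [199.7 308.8] [667.2  38.4  89.6] z0: [684.   39.8]
bottle 0.93 [276.2 366.7] [503.7 -86.4 100.7] z0: [510.9 -94.3]
bottle 0.61 [313.4 308. ] [424.1  31.  156. ] z0: [425.1  36.1]
bottle 0.57 [316.4 373.8] [420.3 -97.7 154.9] z0: [ 420.9 -111.3]
pot 0.75 [278.  236.4] [497.6 192.4  53.8] z0: [501.3 199.8]
pot 0.2 [273.9 366.2] [508.7 -85.4 116. ] z0: [516.  -93.2]
tray 0.77 [272.1 161.5] [510.3 372.8   8. ] z0: [510.7 373.9]
tray 0.66 [291.2 446.7] [ 478.7 -270.    23.3] z0: [ 479.4 -276.2]
model 0.78 [291.1 446.5] [ 478.7 -270.    23.3] z0: [ 479.7 -275.8]
tray_bay 0.95 [258.6 164.3] [542.6 367.6   7.4] z0: [541.9 368.8]
front_strip 0.85 [220.  308.6] [633.8  40.   17.6] z0: [636.8  39.2]
front_strip 0.52 [200.7 309.7] [664.7  36.2  91.5] z0: [681.7  37.7]
shelf_edge 0
[... 759 characters left out ...]
473.2 -252.4   21.3] z0: [ 477.9 -286.7]
tray_bay 0.97 [453.2 273.8] [533.3 365.1   6.1] z0: [534.2 361.8]
front_strip 0.21 [235.4 398.3] [ 475.2 -249.1   22.8] z0: [ 479.9 -284.1]
shelf_edge 0.9 [248.3 281.4] [693.8 -41.3  74.1] z0: [ 743.6 -141.8]
shelf_edge 0.72 [463.  288.6] [506.8 372.1   5.4] z0: [507.6 369. ]
{'clock': 1.2, 'qpos': array([-1.1,  0.4,  1.6,  0. ,  1.2, -0. ]), 'qvel': array([ 0.,  0., -0.,  0., -0., -0.]), 'joint_efforts': array([  0. , -60.5, -34.2,   0. ,   0. ,   0. ]), 'eef_pos': array([ 258.7, -568.9,  231.3]), 'tcp_rot': array([ 3.1, -0. ,  0.4]), 'contact_force': array([-0. , -0. ,  0.1]), 'wrist_torque': array([ 0. , -0.1, -0. ]), 'opening': 1.0005665322394632}
```

View pics/top0.png

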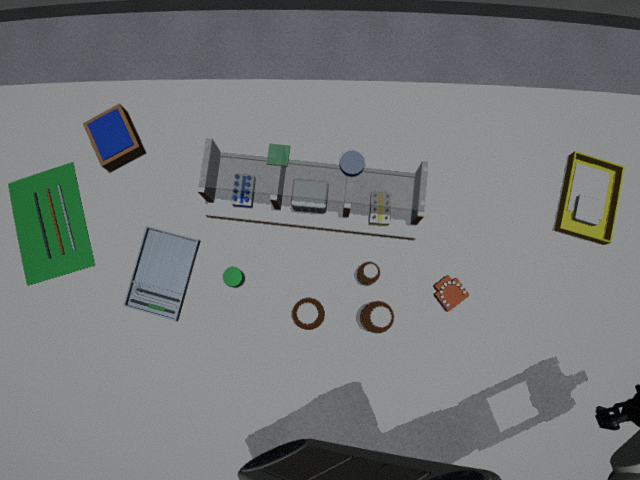

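View pics/side0.png

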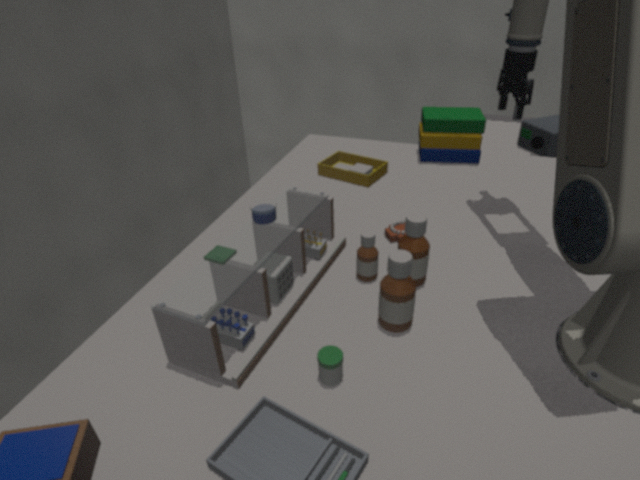

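Candidates: the bottle could be top (276,367), small at z≈112, or the tall ones (313,308) and (316,374) at z≈155; I choose the first. The gold block could be (209,382), yellow, or (189,242), blue; I choose the first. The yellow box at (590,197) and the instrument mat at (50,222) are decoys. The steel tray is at (163,272).

```bash
python3 - <<'E'
from h import *
np.set_printoptions(precision=1,suppress=True)
im,d=r.grab_frame('top'); P=cloud('top',d)
def reg(x0,x1,y0,y1,z0,z1):
    m=(P[...,0]>x0)&(P[...,0]<x1)&(P[...,1]>y0)&(P[...,1]<y1)&(P[...,2]>z0)&(P[...,2]<z1)&(d>0); return P[m]
q=reg(470,540,-130,-50,90,125); print('cap',len(q),q.mean(0),q[:,2].max(),(q.min(0)+q.max(0))[:2]/2)
for n,b in dict(big1=(380,470,-10,75),big2=(380,470,-150,-50)).items():
    q=reg(*b,20,170); print(n,q.min(0),q.max(0))
# strip
q=reg(560,660,-250,260,12,40); 
o=r.cut_out('tray','top')[0]; print('tray',o['confidence'],o['bbox'])
q2=P[o['mask']]; q2=q2[np.abs(q2[:,2]-12)<16]; rect=cv2.minAreaRect(q2[:,:2].astype(np.float32)); print(rect, cv2.boxPoints(rect))
# uprights tops z~136
q=reg(580,780,-260,300,128,142); rect=cv2.minAreaRect(q[:,:2].astype(np.float32)); print('unit top',len(q),rect,cv2.boxPoints(rect))
o=r.cut_out('bay_unit','top')[0]; 
# strip end pts by pixel
for rc in [(216.5,207.5),(238.5,413.5)]: print('strip',onplane('top',rc,26))
o=r.cut_out('gold_block','top')[0]; print(o['confidence'],o['bbox']); q=P[o['mask']]; q=q[q[:,2]>40]; print(q.mean(0)); print(cv2.minAreaRect(q[:,:2].astype(np.float32)))
big=cv2.resize(im[150:330,200:460],None,fx=3,fy=3,interpolation=cv2.INTER_CUBIC); save('crop1.png',big)
E
```

```text
cap 180 [514.6 -94.  111.4] 117.78380527619174 [515.1 -94. ]
big1 [391.5  -0.3  24.6] [458.9  66.6 164.6]
big2 [ 387.3 -146.6   29.3] [452.6 -78.3 164.3]
tray 0.65 [122.9, 227.0, 198.1, 317.6]
((507.6622619628906, 370.4991149902344), (131.2034454345703, 192.31503295898438), 76.98029327392578) [[399.2 328.2]
 [586.6 284.9]
 [616.1 412.8]
 [428.8 456.1]]
unit top 10670 ((708.6087036132812, 28.386260986328125), (477.7548522949219, 121.46839904785156), 84.6922836303711) [[ 626.  -203.8]
 [ 747.  -215.1]
 [ 791.2  260.6]
 [ 670.2  271.9]]
strip [636.8 266.8  26. ]
strip [ 594.8 -196.7   26. ]
0.96 [369.1, 205.1, 389.9, 223.7]
[ 639. -117.   62.]
((532.01806640625, -78.7204360961914), (49.87678146362305, 278.9593200683594), 69.97895050048828)
```

View pics/crop1.png

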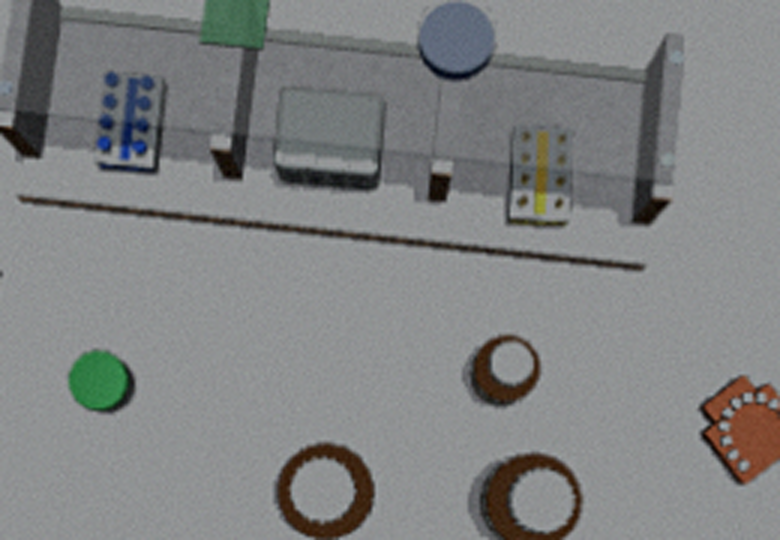

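```bash
cat >> h.py <<'E'
def go(pos,yaw=None,tilt=0):
    s=r.sense(); R=Ro.from_euler('xyz',s['tcp_rot']); dp=R.inv().apply(np.array(pos)-s['eef_pos'])/10
    print('clk',round(s['clock'],2),'tcp',np.round(s['eef_pos'],1),'shift cm',dp.round(2),'norm',np.linalg.norm(dp).round(1))
    if yaw is not None:
        G=Ro.from_euler('z',yaw)*Ro.from_euler('x',np.pi)*Ro.from_euler('y',tilt)
        print('turn deg (tool)',np.degrees((R.inv()*G).as_rotvec()).round(2),'shift after turn',(G.inv().apply(np.array(pos)-s['eef_pos'])/10).round(2))
E
python3 -c "
from h import *
go([515,-94,220],-0.09)
print(r.sense()['tcp_rot'])"
```

```text
clk 1.4 tcp [ 258.7 -568.9  231.3] shift cm [ 42.99 -32.63   1.13] norm 54.0
turn deg (tool) [-0.   -0.   29.61] shift after turn [ 21.25 -49.6    1.13]
[-3.14157928e+00 -3.35691890e-05  4.26763439e-01]
```

Request:
move_arm:
  increments:
    - {"rz":7.4}
    - {"rz":7.4}
    - {"rz":7.4}
    - {"rz":7.4}
    - {"tx":1.8,"ty":-4.1,"tz":0.1}
    - {"tx":1.8,"ty":-4.1,"tz":0.1}
    - {"tx":1.8,"ty":-4.1,"tz":0.1}
    - {"tx":1.8,"ty":-4.1,"tz":0.1}
    - {"tx":1.8,"ty":-4.1,"tz":0.1}
    - {"tx":1.8,"ty":-4.1,"tz":0.1}

```text
invalid input
```

Request:
move_arm:
  increments:
    - {"tx":1.8,"ty":-4.1,"tz":0.1}
    - {"tx":1.8,"ty":-4.1,"tz":0.1}
    - {"tx":1.8,"ty":-4.1,"tz":0.1}
    - {"tx":1.8,"ty":-4.1,"tz":0.1}
    - {"tx":1.7,"ty":-4.1,"tz":0.1}
    - {"tx":1.7,"ty":-4.1,"tz":0.1}
    - {}

```text
invalid input
```

```bash
python3 - <<'E'
from h import *
np.set_printoptions(precision=1,suppress=True)
s=r.sense(); m,M=T('wrist'); im,d=r.grab_frame('wrist'); P=cloud('wrist',d,M); save('w1.png',im); np.save('w1P.npy',P)
print(M[:3,3],M[:3,2])
for a in [(470,560,-140,-50,95,120)]:
    k=(P[...,0]>a[0])&(P[...,0]<a[1])&(P[...,1]>a[2])&(P[...,1]<a[3])&(P[...,2]>a[4])&(P[...,2]<a[5])&(d>0); q=P[k]; print(len(q),q.mean(0) if len(q) else 0,(q.min(0)+q.max(0))/2)
go([515,-94,78],-0.09)
E
```

```text
[ 329.8 -536.1  374.1] [-0.3 -0.1 -1. ]Traceback (most recent call last):
  File "<stdin>", line 6, in <module>
    return umr_minimum(a, axis, None, out, keepdims, initial, where)
ValueError: zero-size array to reduction operation minimum which has no identity
```

View pics/w1.png

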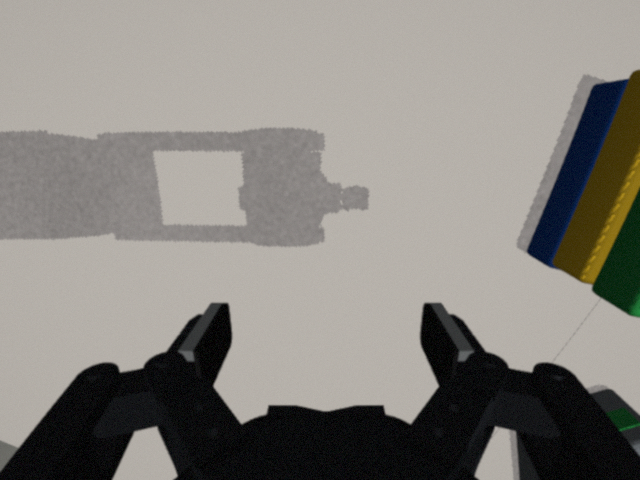

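The picture is still from the start position (fingers at the bottom, nothing of the job in view) because the moves were refused. I'll send full rows.

Request:
move_arm:
  increments:
    - {"tx":0,"ty":0,"tz":0,"rx":0,"ry":0,"rz":7.4,"gripper":1}
    - {"tx":0,"ty":0,"tz":0,"rx":0,"ry":0,"rz":7.4,"gripper":1}
    - {"tx":0,"ty":0,"tz":0,"rx":0,"ry":0,"rz":7.4,"gripper":1}
    - {"tx":0,"ty":0,"tz":0,"rx":0,"ry":0,"rz":7.4,"gripper":1}
    - {"tx":1.8,"ty":-4.1,"tz":0.1,"rx":0,"ry":0,"rz":0,"gripper":1}
    - {"tx":1.8,"ty":-4.1,"tz":0.1,"rx":0,"ry":0,"rz":0,"gripper":1}
    - {"tx":1.8,"ty":-4.1,"tz":0.1,"rx":0,"ry":0,"rz":0,"gripper":1}
    - {"tx":1.8,"ty":-4.1,"tz":0.1,"rx":0,"ry":0,"rz":0,"gripper":1}
    - {"tx":1.8,"ty":-4.1,"tz":0.1,"rx":0,"ry":0,"rz":0,"gripper":1}
    - {"tx":1.8,"ty":-4.1,"tz":0.1,"rx":0,"ry":0,"rz":0,"gripper":1}

```text
clock: 2.45
eef_pos: [389.0, -332.1, 225.5]
tcp_rot: [3.141, -0.0, -0.09]
contact_force: [0.3, -0.2, -0.8]
opening: 1.002
```

Request:
move_arm:
  increments:
    - {"tx":1.8,"ty":-4.1,"tz":0.1,"rx":0,"ry":0,"rz":0,"gripper":1}
    - {"tx":1.8,"ty":-4.1,"tz":0.1,"rx":0,"ry":0,"rz":0,"gripper":1}
    - {"tx":1.8,"ty":-4.1,"tz":0.1,"rx":0,"ry":0,"rz":0,"gripper":1}
    - {"tx":1.8,"ty":-4.1,"tz":0.1,"rx":0,"ry":0,"rz":0,"gripper":1}
    - {"tx":1.7,"ty":-4.1,"tz":0.1,"rx":0,"ry":0,"rz":0,"gripper":1}
    - {"tx":1.7,"ty":-4.1,"tz":0.1,"rx":0,"ry":0,"rz":0,"gripper":1}
    - {"tx":0,"ty":0,"tz":0,"rx":0,"ry":0,"rz":0,"gripper":1}
    - {"tx":0,"ty":0,"tz":0,"rx":0,"ry":0,"rz":0,"gripper":1}

```text
clock: 3.25
eef_pos: [516.2, -97.2, 219.2]
tcp_rot: [3.141, 0.0, -0.087]
contact_force: [-0.4, -0.0, 0.4]
opening: 1.003
```

```bash
python3 - <<'E'
from h import *
np.set_printoptions(precision=1,suppress=True)
m,M=T('wrist'); im,d=r.grab_frame('wrist'); P=cloud('wrist',d,M); save('w2.png',im); np.save('w2P.npy',P)
print(M[:3,3],M[:3,2])
a=(470,560,-140,-50,95,125)
k=(P[...,0]>a[0])&(P[...,0]<a[1])&(P[...,1]>a[2])&(P[...,1]<a[3])&(P[...,2]>a[4])&(P[...,2]<a[5])&(d>0); q=P[k]; print(len(q))
if len(q): print(q.mean(0),q.min(0),q.max(0))
go([515,-94,78],-0.09)
E
```

```text
[ 594.1 -103.7  362. ] [-0.3  0.  -1. ]
1230
[516.3 -94.4 110.8] [ 499.4 -109.6   95.2] [529.9 -78.8 114.4]
clk 3.3 tcp [515.8 -98.1 219.2] shift cm [-0.1 -0.4 14.1] norm 14.1
turn deg (tool) [0.  0.  0.1] shift after turn [-0.1 -0.4 14.1]
```

View pics/w2.png

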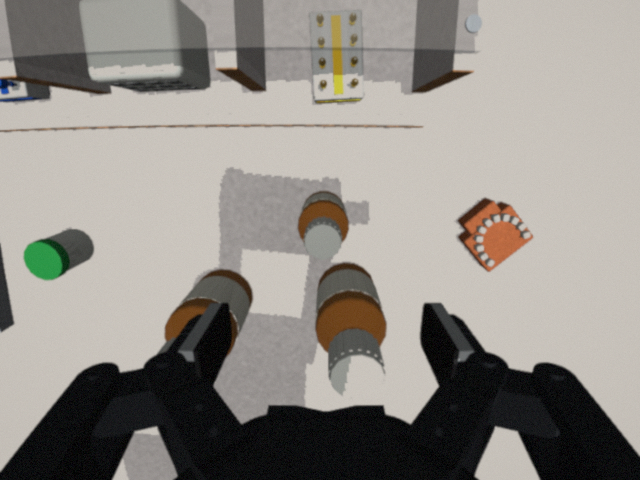

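Request:
move_arm:
  increments:
    - {"tx":0,"ty":-0.4,"tz":3,"rx":0,"ry":0,"rz":0,"gripper":0.3}
    - {"tx":0,"ty":0,"tz":4,"rx":0,"ry":0,"rz":0,"gripper":0.3}
    - {"tx":0,"ty":0,"tz":4,"rx":0,"ry":0,"rz":0,"gripper":0.3}
    - {"tx":0,"ty":0,"tz":3,"rx":0,"ry":0,"rz":0,"gripper":0.3}
    - {"tx":0,"ty":0,"tz":0,"rx":0,"ry":0,"rz":0,"gripper":0.3}
    - {"tx":0,"ty":0,"tz":0,"rx":0,"ry":0,"rz":0,"gripper":-1}
    - {"tx":0,"ty":0,"tz":0,"rx":0,"ry":0,"rz":0,"gripper":-1}
    - {"tx":0,"ty":0,"tz":0,"rx":0,"ry":0,"rz":0,"gripper":-1}
    - {"tx":0,"ty":0,"tz":0,"rx":0,"ry":0,"rz":0,"gripper":-1}
    - {"tx":0,"ty":0,"tz":0,"rx":0,"ry":0,"rz":0,"gripper":-1}
    - {"tx":0,"ty":0,"tz":0,"rx":0,"ry":0,"rz":0,"gripper":-1}
    - {"tx":0,"ty":0,"tz":0,"rx":0,"ry":0,"rz":0,"gripper":-1}
  squeeze: 30

```text
clock: 4.5
eef_pos: [517.6, -94.6, 81.0]
tcp_rot: [3.141, -0.003, -0.09]
contact_force: [-1.3, -0.9, 8.1]
opening: 0.344
```

```bash
python3 - <<'E'
from h import *
np.set_printoptions(precision=1,suppress=True)
P=np.load('w2P.npy'); im=cv2.imread('pics/w2.png')
sub=P[8:106,300:372].reshape(-1,3)
top=sub[(sub[:,2]>45)&(sub[:,2]<54)]; print(len(top),np.median(top[:,2]))
rect=cv2.minAreaRect(top[:,:2].astype(np.float32)); print(rect,cv2.boxPoints(rect))
deck=sub[(sub[:,2]<30)]; print('low z',np.percentile(deck[:,2],[5,50,95]))
st=P[110:140,20:420].reshape(-1,3); st=st[(st[:,2]>12)&(st[:,2]<32)]; print('strip z',np.percentile(st[:,2],[5,50,95]))
# yellow band px
hsv=cv2.cvtColor(im,cv2.COLOR_BGR2HSV); y=(hsv[...,0]>20)&(hsv[...,0]<35)&(hsv[...,1]>120); y[110:]=0
q=P[y]; q=q[(q[:,2]>42)&(q[:,2]<56)]; c=q[:,:2].mean(0); v=np.linalg.svd(q[:,:2]-c)[2][0]; print('band',len(q),c,np.arctan(v[1]/v[0]),q.min(0),q.max(0))
# uprights tops
u=P[:100].reshape(-1,3); 
for a,b in [(214,270),(410,480)]:
    k=P[40:95,a:b].reshape(-1,3); k=k[(k[:,2]>60)&(k[:,2]<145)]; print('upright',k.min(0),k.max(0))
E
```

```text
2308 50.170200148979745
((644.9739990234375, -118.57768249511719), (44.41718292236328, 40.595638275146484), 87.97498321533203) [[ 623.9 -140.1]
 [ 664.5 -141.5]
 [ 666.   -97.1]
 [ 625.5  -95.7]]
low z [16.9 18.2 19.5]
strip z [17.3 25.5 27.3]
band 398 [ 645.7 -118.6] -0.03309374805939532 [ 623.6 -136.6   42.1] [664.3 -99.7  52.6]
upright [641.  -74.4  60. ] [666.7 -36.1 138.3]
upright [ 626.8 -205.2   60.2] [ 654.1 -160.   138.4]
```

Cap gripped at 29 mm. From w2, the gold block's front middle is at about (625,-118), yaw -0.034, with its top at z 50. It sits centred in the bay, with its front 12 behind the strip. Next I shift the bottle left to about (515,30).

Request:
move_arm:
  increments:
    - {"tx":0,"ty":0,"tz":-1,"rx":0,"ry":0,"rz":0,"gripper":-1}
    - {"tx":0,"ty":0,"tz":-1.5,"rx":0,"ry":0,"rz":0,"gripper":-1}
    - {"tx":-0.1,"ty":-1,"tz":0,"rx":0,"ry":0,"rz":0,"gripper":-1}
    - {"tx":-0.2,"ty":-2,"tz":0,"rx":0,"ry":0,"rz":0,"gripper":-1}
    - {"tx":-0.2,"ty":-2.5,"tz":0,"rx":0,"ry":0,"rz":0,"gripper":-1}
    - {"tx":-0.2,"ty":-2.5,"tz":0,"rx":0,"ry":0,"rz":0,"gripper":-1}
    - {"tx":-0.2,"ty":-2.5,"tz":0,"rx":0,"ry":0,"rz":0,"gripper":-1}
    - {"tx":-0.1,"ty":-1.5,"tz":0,"rx":0,"ry":0,"rz":0,"gripper":-1}
    - {"tx":0,"ty":-0.5,"tz":0,"rx":0,"ry":0,"rz":0,"gripper":-1}
    - {"tx":0,"ty":0,"tz":0,"rx":0,"ry":0,"rz":0,"gripper":-1}
    - {"tx":0,"ty":0,"tz":0,"rx":0,"ry":0,"rz":0,"gripper":-1}

```text
clock: 5.6
eef_pos: [517.6, 30.8, 104.3]
tcp_rot: [3.141, 0.0, -0.09]
contact_force: [0.4, 0.1, -1.6]
opening: 0.341
```

Request:
move_arm:
  increments:
    - {"tx":0,"ty":0,"tz":1,"rx":0,"ry":0,"rz":0,"gripper":-1}
    - {"tx":0,"ty":0,"tz":0.8,"rx":0,"ry":0,"rz":0,"gripper":-1}
    - {"tx":0,"ty":0,"tz":0.4,"rx":0,"ry":0,"rz":0,"gripper":-1}
    - {"tx":0,"ty":0,"tz":0.2,"rx":0,"ry":0,"rz":0,"gripper":-1}
    - {"tx":0,"ty":0,"tz":0,"rx":0,"ry":0,"rz":0,"gripper":-1}
    - {"tx":0,"ty":0,"tz":0,"rx":0,"ry":0,"rz":0,"gripper":-1}

```text
clock: 6.2
eef_pos: [517.9, 30.9, 80.9]
tcp_rot: [3.141, -0.0, -0.09]
contact_force: [-2.8, -0.7, 11.7]
opening: 0.343
```

Request:
move_arm:
  increments:
    - {"tx":0,"ty":0,"tz":-0.2,"rx":0,"ry":0,"rz":0,"gripper":-0.2}
    - {"tx":0,"ty":0,"tz":0,"rx":0,"ry":0,"rz":0,"gripper":0.5}
    - {"tx":0,"ty":0,"tz":0,"rx":0,"ry":0,"rz":0,"gripper":0.5}
    - {"tx":0,"ty":0,"tz":0,"rx":0,"ry":0,"rz":0,"gripper":0.5}
    - {"tx":0,"ty":0,"tz":-2,"rx":0,"ry":0,"rz":0,"gripper":0.5}
    - {"tx":0,"ty":0,"tz":-4,"rx":0,"ry":0,"rz":0,"gripper":0.5}
    - {"tx":0,"ty":0,"tz":-4,"rx":0,"ry":0,"rz":0,"gripper":0.5}
    - {"tx":0,"ty":0,"tz":-4,"rx":0,"ry":0,"rz":0,"gripper":0.5}
    - {"tx":0,"ty":0,"tz":-3,"rx":0,"ry":0,"rz":0,"gripper":0.5}
    - {"tx":0,"ty":0,"tz":0,"rx":0,"ry":0,"rz":0,"gripper":0.5}

```text
clock: 7.2
eef_pos: [520.0, 31.4, 256.6]
tcp_rot: [-3.14, -0.007, -0.09]
contact_force: [-0.1, -0.2, -1.0]
opening: 0.748
```

```bash
python3 - <<'E'
from h import *
np.set_printoptions(precision=1,suppress=True)
print(r.sense()['opening'])
# tilt 35deg: grasp target and pre-grasp poses of the TCP
t=np.radians(35); yaw=-0.034
ax=np.array([np.sin(t)*np.cos(yaw),np.sin(t)*np.sin(yaw),-np.cos(t)])
G=np.array([624.7+10,-118.4-.3,41]); tcp=G+19*ax; print('tcp grasp',tcp)
pre=tcp-110*ax+np.array([0,0,0]); print('pre',pre)
go(pre,yaw,t); go(tcp,yaw,t)
E
```

```text
0.7476091696683703
tcp grasp [ 645.6 -119.1   25.4]
pre [ 582.5 -116.9  115.5]
clk 7.2 tcp [520.   31.4 256.6] shift cm [ 7.5 14.2 14.1] norm 21.4
turn deg (tool) [ 0.9 34.6 -3.1] shift after turn [-2.6 14.6 15.4]
clk 7.2 tcp [520.   31.4 256.6] shift cm [13.7 13.9 23.2] norm 30.3
turn deg (tool) [ 0.9 34.6 -3.1] shift after turn [-2.6 14.6 26.4]
```

Request:
move_arm:
  increments:
    - {"tx":1.8,"ty":3.5,"tz":0,"rx":0,"ry":0,"rz":0,"gripper":0.5}
    - {"tx":1.9,"ty":3.6,"tz":0,"rx":0,"ry":0,"rz":0,"gripper":0.5}
    - {"tx":1.9,"ty":3.6,"tz":0,"rx":0,"ry":0,"rz":0,"gripper":0.5}
    - {"tx":1.9,"ty":3.5,"tz":0,"rx":0,"ry":0,"rz":0,"gripper":0.5}
    - {"tx":0,"ty":0,"tz":0,"rx":0.1,"ry":5.8,"rz":-0.5,"gripper":0.5}
    - {"tx":0,"ty":0,"tz":0,"rx":0.1,"ry":5.8,"rz":-0.5,"gripper":0.5}
    - {"tx":0,"ty":0,"tz":0,"rx":0.1,"ry":5.8,"rz":-0.5,"gripper":0.5}
    - {"tx":0,"ty":0,"tz":0,"rx":0.1,"ry":5.8,"rz":-0.5,"gripper":0.5}
    - {"tx":0,"ty":0,"tz":0,"rx":0.1,"ry":5.8,"rz":-0.5,"gripper":0.5}
    - {"tx":0,"ty":0,"tz":0,"rx":0.1,"ry":5.8,"rz":-0.5,"gripper":0.5}
    - {"tx":0,"ty":0,"tz":0,"rx":0,"ry":0,"rz":0,"gripper":0.5}
    - {"tx":0,"ty":0,"tz":0,"rx":0,"ry":0,"rz":0,"gripper":0.5}

```text
clock: 8.4
eef_pos: [579.1, -116.9, 251.6]
tcp_rot: [3.136, -0.604, -0.035]
contact_force: [0.6, 0.2, 0.4]
opening: 0.745
```

```bash
python3 - <<'E'
from h import *
np.set_printoptions(precision=1,suppress=True)
t=np.radians(35); yaw=-0.034
go([582.5,-116.9,115.5],yaw,t)
m,M=T('wrist'); im,d=r.grab_frame('wrist'); P=cloud('wrist',d,M); save('w3.png',im); np.save('w3P.npy',P)
im,d=r.grab_frame('side'); save('s1.png',im)
k=(P[...,0]>600)&(P[...,0]<720)&(P[...,1]>-165)&(P[...,1]<-70)&(P[...,2]>44)&(P[...,2]<54)&(np.mgrid[:480,:640][0]>0)
rect=cv2.minAreaRect(P[k][:,:2].astype(np.float32)); print(k.sum(),rect,cv2.boxPoints(rect))
E
```

```text
clk 8.4 tcp [ 579.1 -116.9  251.6] shift cm [-7.5 -0.1 11.4] norm 13.6
turn deg (tool) [ 0.4  0.4 -0.1] shift after turn [-7.5 -0.  11.3]
1350 ((647.008056640625, -118.34164428710938), (43.57552719116211, 44.10606384277344), 87.578857421875) [[ 624.1 -139.2]
 [ 668.1 -141. ]
 [ 670.   -97.5]
 [ 625.9  -95.6]]
```

View pics/w3.png

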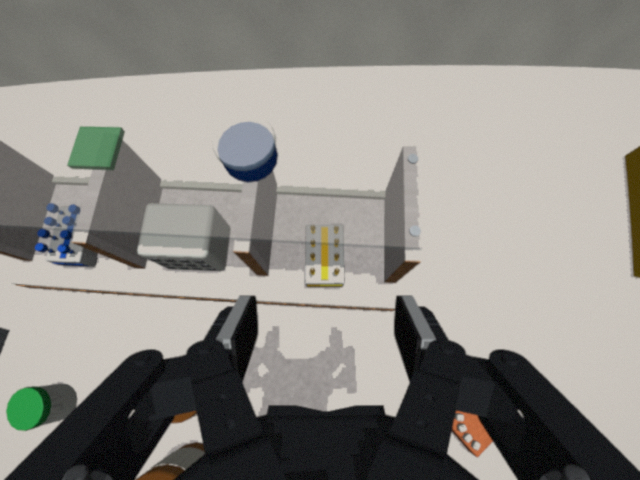

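Request:
move_arm:
  increments:
    - {"tx":-2.5,"ty":0,"tz":3.8,"rx":0.2,"ry":0.2,"rz":0,"gripper":0.5}
    - {"tx":-2.5,"ty":0,"tz":3.8,"rx":0.2,"ry":0.2,"rz":0,"gripper":0.5}
    - {"tx":-2.5,"ty":0,"tz":3.8,"rx":0,"ry":0,"rz":0,"gripper":0.5}
    - {"tx":0,"ty":0,"tz":3,"rx":0,"ry":0,"rz":0,"gripper":0.5}
    - {"tx":0,"ty":0,"tz":2.5,"rx":0,"ry":0,"rz":0,"gripper":0.5}
    - {"tx":0,"ty":0,"tz":1,"rx":0,"ry":0,"rz":0,"gripper":0.5}
    - {"tx":0,"ty":0,"tz":0,"rx":0,"ry":0,"rz":0,"gripper":0.5}
    - {"tx":0,"ty":0,"tz":0,"rx":0,"ry":0,"rz":0,"gripper":0.5}

```text
clock: 9.3
eef_pos: [622.6, -111.3, 113.4]
tcp_rot: [-3.125, -0.624, -0.031]
contact_force: [-0.0, 0.1, -0.5]
opening: 0.749
```

```bash
python3 - <<'E'
from h import *
t=np.radians(35)
go([645.6,-118.5,25.4],-0.037,t)
im,d=r.grab_frame('wrist'); save('w4.png',im)
E
```

```text
clk 9.3 tcp [ 622.6 -111.3  113.4] shift cm [-3.26  0.79  8.49] norm 9.1
turn deg (tool) [-1.16 -0.73  0.29] shift after turn [-3.14  0.63  8.55]
```

View pics/w4.png

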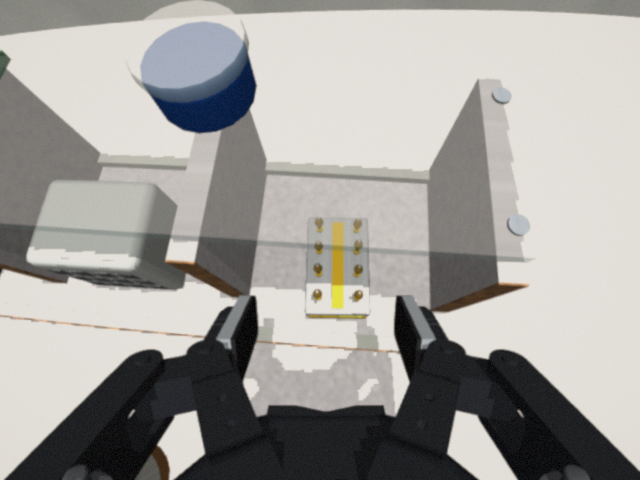

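```bash
python3 - <<'E'
from h import *
s=r.sense(); print(s['qpos'].round(3),s['eef_pos'].round(1),s['clock'])
E
```

```text
[-0.26   0.351  2.167  1.475  0.15  -0.09 ] [ 622.4 -111.4  113.8] 9.35
```

The picture (w4) shows the block ahead at (337,265) between the fingers. The clipped rows put the wrist close to its singularity (j5=0.15), so I'll use a steeper tilt (28°) and slow rows.

```bash
python3 - <<'E'
from h import *
t=np.radians(28); yaw=-0.037
ax=np.array([np.sin(t),-.037*np.sin(t),-np.cos(t)])
tcp=np.array([632.7,-118.3,43])+19*ax; print(tcp)
go(tcp-80*ax,yaw,t)
E
```

```text
[ 641.61995969 -118.63003851   26.22399574]
clk 9.35 tcp [ 622.4 -111.4  113.8] shift cm [-2.46  0.64  0.31] norm 2.6
turn deg (tool) [-1.11 -7.76  0.37] shift after turn [-2.39  0.65  0.65]
```

Request:
move_arm:
  increments:
    - {"tx":-0.5,"ty":0,"tz":-1,"rx":-0.1,"ry":-0.7,"rz":0,"gripper":0.5}
    - {"tx":-0.5,"ty":0,"tz":-1,"rx":-0.1,"ry":-0.7,"rz":0,"gripper":0.5}
    - {"tx":-0.5,"ty":0,"tz":-1,"rx":-0.1,"ry":-0.7,"rz":0,"gripper":0.5}
    - {"tx":-0.5,"ty":0.1,"tz":0,"rx":-0.1,"ry":-0.7,"rz":0,"gripper":0.5}
    - {"tx":-0.4,"ty":0.1,"tz":0,"rx":-0.1,"ry":-0.7,"rz":0,"gripper":0.5}
    - {"tx":0,"ty":0.1,"tz":0,"rx":-0.1,"ry":-0.7,"rz":0,"gripper":0.5}
    - {"tx":0,"ty":0.1,"tz":0,"rx":-0.1,"ry":-0.7,"rz":0,"gripper":0.5}
    - {"tx":0,"ty":0.1,"tz":0,"rx":-0.1,"ry":-0.7,"rz":0,"gripper":0.5}
    - {"tx":0,"ty":0.1,"tz":0,"rx":-0.1,"ry":-0.7,"rz":0.1,"gripper":0.5}
    - {"tx":0,"ty":0,"tz":0,"rx":-0.1,"ry":-0.7,"rz":0.1,"gripper":0.5}
    - {"tx":0,"ty":0,"tz":0,"rx":-0.1,"ry":-0.7,"rz":0.1,"gripper":0.5}
    - {"tx":0,"ty":0,"tz":0,"rx":0,"ry":0,"rz":0,"gripper":0.5}

```text
clock: 10.55
eef_pos: [585.0, -117.3, 125.6]
tcp_rot: [3.139, -0.49, -0.036]
contact_force: [0.7, 0.2, -0.3]
opening: 0.748
```

```bash
python3 - <<'E'
from h import *
t=np.radians(28)
print(r.sense()['qpos'].round(3)); go([641.6,-118.6,26.2],-0.037,t)
E
```

```text
[-0.259  0.282  2.145  0.416  0.255  0.969]
clk 10.55 tcp [ 585.  -117.3  125.6] shift cm [ 0.31 -0.09 11.43] norm 11.4
turn deg (tool) [ 0.1  -0.1   0.07] shift after turn [ 0.33 -0.08 11.43]
```

Request:
move_arm:
  increments:
    - {"tx":0.1,"ty":-0.1,"tz":1,"rx":0,"ry":0,"rz":0,"gripper":0.5}
    - {"tx":0.1,"ty":0,"tz":1,"rx":0,"ry":0,"rz":0,"gripper":0.5}
    - {"tx":0.1,"ty":0,"tz":1,"rx":0,"ry":0,"rz":0,"gripper":0.5}
    - {"tx":0,"ty":0,"tz":1,"rx":0,"ry":0,"rz":0,"gripper":0.5}
    - {"tx":0,"ty":0,"tz":1,"rx":0,"ry":0,"rz":0,"gripper":0.5}
    - {"tx":0,"ty":0,"tz":1,"rx":0,"ry":0,"rz":0,"gripper":0.5}
    - {"tx":0,"ty":0,"tz":1,"rx":0,"ry":0,"rz":0,"gripper":0.5}
    - {"tx":0,"ty":0,"tz":0.5,"rx":0,"ry":0,"rz":0,"gripper":0.5}
    - {"tx":0,"ty":0,"tz":0.5,"rx":0,"ry":0,"rz":0,"gripper":0.5}
    - {"tx":0,"ty":0,"tz":0,"rx":0,"ry":0,"rz":0,"gripper":0.5}

```text
clock: 11.55
eef_pos: [624.5, -117.5, 53.4]
tcp_rot: [3.141, -0.487, -0.037]
contact_force: [0.5, 0.6, 0.5]
opening: 0.752
```

```bash
python3 - <<'E'
from h import *
t=np.radians(28)
print(r.sense()['qpos'].round(3)); go([641.6,-118.6,26.2],-0.037,t)
im,d=r.grab_frame('wrist'); save('w5.png',im)
E
```

```text
[-0.238  0.466  2.095  0.742  0.138  0.655]
clk 11.55 tcp [ 624.5 -117.5   53.4] shift cm [0.24 0.05 3.21] norm 3.2
turn deg (tool) [0.04 0.09 0.01] shift after turn [0.24 0.05 3.21]
```

View pics/w5.png

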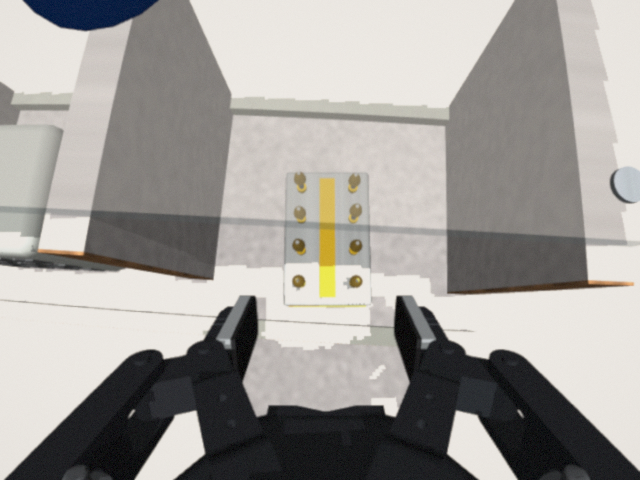

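The block (284–370 px) is centred between the fingers (258–395 px) and square to them. I finish the approach.

Request:
move_arm:
  increments:
    - {"tx":0.2,"ty":0.1,"tz":0.6,"rx":0,"ry":0,"rz":0,"gripper":0.5}
    - {"tx":0,"ty":0,"tz":0.6,"rx":0,"ry":0,"rz":0,"gripper":0.5}
    - {"tx":0,"ty":0,"tz":0.6,"rx":0,"ry":0,"rz":0,"gripper":0.5}
    - {"tx":0,"ty":0,"tz":0.6,"rx":0,"ry":0,"rz":0,"gripper":0.5}
    - {"tx":0,"ty":0,"tz":0.5,"rx":0,"ry":0,"rz":0,"gripper":0.5}
    - {"tx":0,"ty":0,"tz":0.3,"rx":0,"ry":0,"rz":0,"gripper":0.5}
    - {"tx":0,"ty":0,"tz":0,"rx":0,"ry":0,"rz":0,"gripper":0.5}

```text
clock: 12.3
eef_pos: [641.5, -119.2, 27.4]
tcp_rot: [3.141, -0.489, -0.037]
contact_force: [-0.4, 0.3, 0.4]
opening: 0.746
```

```bash
python3 - <<'E'
from h import *
t=np.radians(28)
print(r.sense()['qpos'].round(3)); go([641.6,-118.6,26.2],-0.037,t)
E
```

```text
[-0.234  0.533  2.066  0.973  0.11   0.426]
clk 12.3 tcp [ 641.5 -119.2   27.4] shift cm [-0.05 -0.06  0.1 ] norm 0.1
turn deg (tool) [0.05 0.   0.02] shift after turn [-0.05 -0.06  0.1 ]
```

Request:
move_arm:
  increments:
    - {"tx":0,"ty":0,"tz":0,"rx":0,"ry":0,"rz":0,"gripper":0.2}
    - {"tx":0,"ty":0,"tz":0,"rx":0,"ry":0,"rz":0,"gripper":0.1}
    - {"tx":0,"ty":0,"tz":0,"rx":0,"ry":0,"rz":0,"gripper":-0.1}
    - {"tx":0,"ty":0,"tz":0,"rx":0,"ry":0,"rz":0,"gripper":-0.3}
    - {"tx":0,"ty":0,"tz":0,"rx":0,"ry":0,"rz":0,"gripper":-1}
    - {"tx":0,"ty":0,"tz":0,"rx":0,"ry":0,"rz":0,"gripper":-1}
    - {"tx":0,"ty":0,"tz":0,"rx":0,"ry":0,"rz":0,"gripper":-1}
    - {"tx":0,"ty":0,"tz":0,"rx":0,"ry":0,"rz":0,"gripper":-1}
  squeeze: 60

```text
clock: 13.1
eef_pos: [641.5, -119.2, 28.3]
tcp_rot: [3.14, -0.49, -0.036]
contact_force: [-3.7, 1.0, 6.1]
opening: 0.502
```

```bash
python3 - <<'E'
from h import *
t=np.radians(28)
s=r.sense(); print(s['contact_force'],s['wrist_torque'],s['opening']*85); np.save('grasp.npy',np.r_[s['eef_pos'],s['tcp_rot']])
# retract 10 mm along block -x with 4 up, then 15 up
p=s['eef_pos']; b=np.array([-1,.037,0])
for q in [p+[0,0,3],p+10*b+[0,0,3],p+10*b+[0,0,18],p+70*b+[0,0,18]]: go(q)
E
```

```text
[-3.6948646   0.99937784  6.07876804] [ 0.06257022  0.25888624 -0.00150906] 42.648918047572366
clk 13.1 tcp [ 641.5 -119.2   28.3] shift cm [ 0.14  0.   -0.26] norm 0.3
clk 13.1 tcp [ 641.5 -119.2   28.3] shift cm [-0.74  0.   -0.74] norm 1.0
clk 13.1 tcp [ 641.5 -119.2   28.3] shift cm [-0.04  0.   -2.06] norm 2.1
clk 13.1 tcp [ 641.5 -119.2   28.3] shift cm [-5.34  0.   -4.88] norm 7.2
```

Request:
move_arm:
  increments:
    - {"tx":0.2,"ty":0,"tz":-0.4,"rx":0,"ry":0,"rz":0,"gripper":-1}
    - {"tx":-0.4,"ty":0,"tz":-0.2,"rx":0,"ry":0,"rz":0,"gripper":-1}
    - {"tx":-0.5,"ty":0,"tz":-0.3,"rx":0,"ry":0,"rz":0,"gripper":-1}
    - {"tx":0,"ty":0,"tz":0,"rx":0,"ry":0,"rz":0,"gripper":-1}
    - {"tx":0.2,"ty":0,"tz":-0.4,"rx":0,"ry":0,"rz":0,"gripper":-1}
    - {"tx":0.2,"ty":0,"tz":-0.4,"rx":0,"ry":0,"rz":0,"gripper":-1}
    - {"tx":0.2,"ty":0,"tz":-0.4,"rx":0,"ry":0,"rz":0,"gripper":-1}
    - {"tx":0.2,"ty":0,"tz":-0.4,"rx":0,"ry":0,"rz":0,"gripper":-1}
    - {"tx":0,"ty":0,"tz":0,"rx":0,"ry":0,"rz":0,"gripper":-1}
    - {"tx":0,"ty":0,"tz":0,"rx":0,"ry":0,"rz":0,"gripper":-1}

```text
clock: 14.1
eef_pos: [630.4, -118.7, 50.1]
tcp_rot: [3.141, -0.489, -0.036]
contact_force: [0.0, -0.4, -2.3]
opening: 0.502
```

```bash
python3 - <<'E'
from h import *
g=np.load('grasp.npy'); s=r.sense(); print(s['eef_pos']-g[:3],s['tcp_rot']-g[3:],s['contact_force'],s['wrist_torque'],s['opening']*85,s['qpos'].round(3))
im,d=r.grab_frame('wrist'); save('w6.png',im); im,d=r.grab_frame('side'); save('s2.png',im)
a=cv2.imread('pics/w6.png'); b=cv2.imread('pics/s2.png')[190:310,220:420]; b=cv2.resize(b,(400,240),interpolation=cv2.INTER_CUBIC)
cv2.imwrite('pics/m6.png',np.vstack([cv2.resize(a,(400,300)),b]))
E
```

```text
[-11.10218726   0.56185477  21.85324553] [0.00021288 0.00095878 0.00011218] [ 0.02422842 -0.4048729  -2.26206318] [-0.0057987   0.37142183  0.02235816] 42.65919114013458 [-0.238  0.478  2.084  0.759  0.136  0.638]
```

View pics/m6.png

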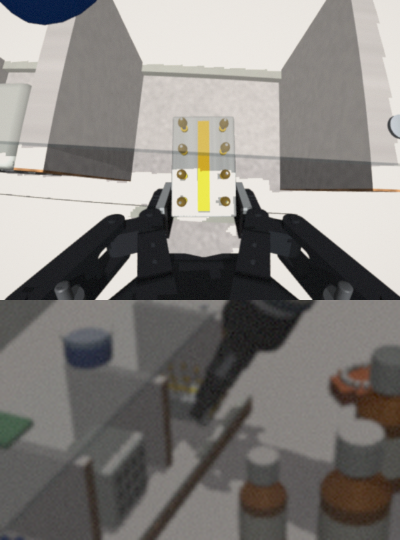

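Lifted 22 mm, level and clear of everything, with all eight burs in view. Next I pull it out slowly with a slight rise.

Request:
move_arm:
  increments:
    - {"tx":-0.39,"ty":0,"tz":-0.32,"rx":0,"ry":0,"rz":0,"gripper":-1}
    - {"tx":-0.39,"ty":0,"tz":-0.32,"rx":0,"ry":0,"rz":0,"gripper":-1}
    - {"tx":-0.39,"ty":0,"tz":-0.32,"rx":0,"ry":0,"rz":0,"gripper":-1}
    - {"tx":-0.39,"ty":0,"tz":-0.32,"rx":0,"ry":0,"rz":0,"gripper":-1}
    - {"tx":-0.39,"ty":0,"tz":-0.32,"rx":0,"ry":0,"rz":0,"gripper":-1}
    - {"tx":-0.39,"ty":0,"tz":-0.32,"rx":0,"ry":0,"rz":0,"gripper":-1}
    - {"tx":-0.39,"ty":0,"tz":-0.32,"rx":0,"ry":0,"rz":0,"gripper":-1}
    - {"tx":-0.39,"ty":0,"tz":-0.32,"rx":0,"ry":0,"rz":0,"gripper":-1}
    - {"tx":-0.39,"ty":0,"tz":-0.32,"rx":0,"ry":0,"rz":0,"gripper":-1}
    - {"tx":-0.39,"ty":0,"tz":-0.32,"rx":0,"ry":0,"rz":0,"gripper":-1}
    - {"tx":0,"ty":0,"tz":0,"rx":0,"ry":0,"rz":0,"gripper":-1}

```text
clock: 15.3
eef_pos: [580.4, -116.8, 60.2]
tcp_rot: [3.141, -0.489, -0.037]
contact_force: [0.1, -0.3, -1.3]
opening: 0.499
```

```bash
python3 - <<'E'
from h import *
g=np.load('grasp.npy'); s=r.sense(); print(s['eef_pos']-g[:3],s['tcp_rot']-g[3:],s['contact_force'],s['qpos'].round(3))
E
```

```text
[-61.11755863   2.43552727  31.9561348 ] [ 0.0003943   0.00108014 -0.00027645] [ 0.11058079 -0.28640102 -1.31295991] [-0.261  0.41   2.184  0.978  0.125  0.397]
```

Request:
move_arm:
  increments:
    - {"tx":0.3,"ty":0,"tz":-0.5,"rx":0,"ry":0,"rz":0,"gripper":-1}
    - {"tx":0.6,"ty":0,"tz":-1.1,"rx":0,"ry":0,"rz":0,"gripper":-1}
    - {"tx":0.7,"ty":0,"tz":-1.3,"rx":0,"ry":0,"rz":0,"gripper":-1}
    - {"tx":0.7,"ty":0,"tz":-1.3,"rx":0,"ry":0,"rz":0,"gripper":-1}
    - {"tx":0.8,"ty":0,"tz":-1.5,"rx":0,"ry":0,"rz":0,"gripper":-1}
    - {"tx":0.8,"ty":0,"tz":-1.5,"rx":0,"ry":0,"rz":0,"gripper":-1}
    - {"tx":0.8,"ty":0,"tz":-1.5,"rx":0,"ry":0,"rz":0,"gripper":-1}
    - {"tx":0.8,"ty":0,"tz":-1.5,"rx":0,"ry":0,"rz":0,"gripper":-1}
    - {"tx":0.8,"ty":0,"tz":-1.5,"rx":0,"ry":0,"rz":0,"gripper":-1}
    - {"tx":0.8,"ty":0,"tz":-1.5,"rx":0,"ry":0,"rz":0,"gripper":-1}
    - {"tx":0.5,"ty":0,"tz":-1,"rx":0,"ry":0,"rz":0,"gripper":-1}
    - {"tx":0.3,"ty":0,"tz":-0.5,"rx":0,"ry":0,"rz":0,"gripper":-1}

```text
clock: 16.5
eef_pos: [582.1, -116.8, 228.2]
tcp_rot: [3.14, -0.49, -0.036]
contact_force: [0.9, 0.1, -1.4]
opening: 0.5
```

```bash
python3 - <<'E'
from h import *
t=np.radians(28); s=r.sense(); print(s['tcp_rot'],s['contact_force'],s['qpos'].round(3),s['opening'])
# tcp offset from block centre: front 53.4.. grasp tcp minus block centre in block frame
yb=-0.037; c0=np.array([624.9+35,-118-35*.037]); g=np.load('grasp.npy'); Rb=np.array([[np.cos(yb),-np.sin(yb)],[np.sin(yb),np.cos(yb)]])
off=Rb.T@(g[:2]-c0); print('tcp in block frame',off,'z above bottom',g[2]-18)
yt=-0.227; R2=np.array([[np.cos(yt),-np.sin(yt)],[np.sin(yt),np.cos(yt)]])
c=np.array([537,365.])+R2@[3,0]; tgt=np.r_[c+R2@off,230]; print(tgt); go(tgt,yt,t)
E
```

```text
[ 3.14012499 -0.49011387 -0.0362021 ] [ 0.91605279  0.10160221 -1.43255266] [-0.26   0.108  2.065  0.217  0.498  1.181] 0.5003578211485958
tcp in block frame [-18.38515496  -0.59873523] z above bottom 10.255021182240178
[521.874788   367.87913854 230.        ]
clk 16.5 tcp [ 582.1 -116.8  228.2] shift cm [ -6.78 -48.22  -3.89] norm 48.8
turn deg (tool) [-5.06 -0.09  9.65] shift after turn [-14.73 -45.87  -8.04]
```

Request:
move_arm:
  increments:
    - {"tx":-0.1,"ty":-0.7,"tz":-0.1,"rx":0,"ry":0,"rz":0,"gripper":-1}
    - {"tx":-0.2,"ty":-1.5,"tz":-0.1,"rx":0,"ry":0,"rz":0,"gripper":-1}
    - {"tx":-0.3,"ty":-2,"tz":-0.2,"rx":0,"ry":0,"rz":0,"gripper":-1}
    - {"tx":-0.3,"ty":-2.2,"tz":-0.2,"rx":0,"ry":0,"rz":0,"gripper":-1}
    - {"tx":-0.3,"ty":-2.2,"tz":-0.2,"rx":0,"ry":0,"rz":0,"gripper":-1}
    - {"tx":-0.3,"ty":-2.2,"tz":-0.2,"rx":0,"ry":0,"rz":0,"gripper":-1}
    - {"tx":-0.3,"ty":-2.2,"tz":-0.2,"rx":0,"ry":0,"rz":0,"gripper":-1}
    - {"tx":-0.3,"ty":-2.2,"tz":-0.2,"rx":0,"ry":0,"rz":0,"gripper":-1}
    - {"tx":-0.3,"ty":-2.2,"tz":-0.2,"rx":0,"ry":0,"rz":0,"gripper":-1}
    - {"tx":-0.3,"ty":-2.2,"tz":-0.2,"rx":0,"ry":0,"rz":0,"gripper":-1}
    - {"tx":-0.3,"ty":-2.2,"tz":-0.2,"rx":0,"ry":0,"rz":0,"gripper":-1}
    - {"tx":-0.3,"ty":-2.2,"tz":-0.2,"rx":0,"ry":0,"rz":0,"gripper":-1}

```text
clock: 17.7
eef_pos: [550.2, 125.7, 229.6]
tcp_rot: [3.14, -0.487, -0.036]
contact_force: [-0.4, -0.8, -1.2]
opening: 0.502
```

```bash
python3 - <<'E'
from h import *
print(r.sense()['tcp_rot'],r.sense()['qpos'].round(3)); go([521.9,367.9,230],-.227,np.radians(28))
E
```

```text
[ 3.14031215 -0.48733053 -0.03611507] [ 0.323  0.066  2.107 -0.333  0.532  2.18 ]
clk 17.7 tcp [550.2 125.7 229.6] shift cm [ -3.26 -24.1   -1.8 ] norm 24.4
turn deg (tool) [-5.05  0.07  9.66] shift after turn [ -7.23 -22.96  -3.89]
```

Keeping the block's heading would push joint 6 past its range at the tray. I'll turn it +90° from the tray's axis instead, which is still square and fits in the 124×120 bay.

Request:
move_arm:
  increments:
    - {"tx":0,"ty":0,"tz":0,"rx":0.47,"ry":0,"rz":-0.88,"gripper":-1}
    - {"tx":0,"ty":0,"tz":0,"rx":1.17,"ry":0,"rz":-2.2,"gripper":-1}
    - {"tx":0,"ty":0,"tz":0,"rx":1.88,"ry":0,"rz":-3.53,"gripper":-1}
    - {"tx":0,"ty":0,"tz":0,"rx":1.88,"ry":0,"rz":-3.53,"gripper":-1}
    - {"tx":0,"ty":0,"tz":0,"rx":1.88,"ry":0,"rz":-3.53,"gripper":-1}
    - {"tx":0,"ty":0,"tz":0,"rx":1.88,"ry":0,"rz":-3.53,"gripper":-1}
    - {"tx":0,"ty":0,"tz":0,"rx":1.88,"ry":0,"rz":-3.53,"gripper":-1}
    - {"tx":0,"ty":0,"tz":0,"rx":1.88,"ry":0,"rz":-3.53,"gripper":-1}
    - {"tx":0,"ty":0,"tz":0,"rx":1.88,"ry":0,"rz":-3.53,"gripper":-1}
    - {"tx":0,"ty":0,"tz":0,"rx":1.88,"ry":0,"rz":-3.53,"gripper":-1}
    - {"tx":0,"ty":0,"tz":0,"rx":1.17,"ry":0,"rz":-2.2,"gripper":-1}
    - {"tx":0,"ty":0,"tz":0,"rx":0,"ry":0,"rz":0,"gripper":-1}

```text
clock: 18.9
eef_pos: [550.9, 124.3, 229.6]
tcp_rot: [-3.141, -0.487, 0.625]
contact_force: [-0.2, -1.2, -1.2]
opening: 0.501
```

```bash
cat > tgt.py <<'E'
from h import *
t=np.radians(28); yt=-0.227; yb=yt+np.pi/2
rot=lambda a:np.array([[np.cos(a),-np.sin(a)],[np.sin(a),np.cos(a)]])
def tgt(z,c=(537,365.)): return np.r_[np.array(c)+rot(yb)@[-18.4,-.6],z]
if __name__=='__main__':
    s=r.sense(); print(s['tcp_rot'],s['qpos'].round(3),s['opening']); go(tgt(230),yb,t)
E
python3 tgt.py
```

```text
[-3.14108604 -0.48685569  0.62531261] [0.068 0.083 2.088 0.456 0.597 0.682] 0.5009616620007743
clk 18.9 tcp [550.9 124.3 229.6] shift cm [ 10.29 -19.07   5.41] norm 22.3
turn deg (tool) [ 19.26   0.09 -36.36] shift after turn [18.82 -6.71  9.97]
```

Request:
move_arm:
  increments:
    - {"tx":0.4,"ty":-0.7,"tz":0.2,"rx":0,"ry":0,"rz":0,"gripper":-1}
    - {"tx":0.8,"ty":-1.4,"tz":0.4,"rx":0,"ry":0,"rz":0,"gripper":-1}
    - {"tx":1.1,"ty":-2,"tz":0.6,"rx":0,"ry":0,"rz":0,"gripper":-1}
    - {"tx":1.1,"ty":-2.1,"tz":0.6,"rx":0,"ry":0,"rz":0,"gripper":-1}
    - {"tx":1.1,"ty":-2.1,"tz":0.6,"rx":0,"ry":0,"rz":0,"gripper":-1}
    - {"tx":1.1,"ty":-2.1,"tz":0.6,"rx":0,"ry":0,"rz":0,"gripper":-1}
    - {"tx":1.1,"ty":-2.1,"tz":0.6,"rx":0,"ry":0,"rz":0,"gripper":-1}
    - {"tx":1.1,"ty":-2.1,"tz":0.6,"rx":0,"ry":0,"rz":0,"gripper":-1}
    - {"tx":1.1,"ty":-2,"tz":0.6,"rx":0,"ry":0,"rz":0,"gripper":-1}
    - {"tx":0.9,"ty":-1.6,"tz":0.4,"rx":0,"ry":0,"rz":0,"gripper":-1}
    - {"tx":0.5,"ty":-0.8,"tz":0.2,"rx":0,"ry":0,"rz":0,"gripper":-1}
    - {"tx":0,"ty":0,"tz":0,"rx":0,"ry":0,"rz":0,"gripper":-1}

```text
clock: 20.1
eef_pos: [533.3, 348.7, 231.1]
tcp_rot: [3.142, -0.489, 0.627]
contact_force: [-0.3, -0.1, -2.3]
opening: 0.502
```

Request:
move_arm:
  increments:
    - {"tx":0,"ty":0,"tz":0,"rx":0.94,"ry":0,"rz":-1.77,"gripper":-1}
    - {"tx":0,"ty":0,"tz":0,"rx":1.88,"ry":0,"rz":-3.54,"gripper":-1}
    - {"tx":0,"ty":0,"tz":0,"rx":1.88,"ry":0,"rz":-3.54,"gripper":-1}
    - {"tx":0,"ty":0,"tz":0,"rx":1.88,"ry":0,"rz":-3.54,"gripper":-1}
    - {"tx":0,"ty":0,"tz":0,"rx":1.88,"ry":0,"rz":-3.54,"gripper":-1}
    - {"tx":0,"ty":0,"tz":0,"rx":1.88,"ry":0,"rz":-3.54,"gripper":-1}
    - {"tx":0,"ty":0,"tz":0,"rx":1.88,"ry":0,"rz":-3.54,"gripper":-1}
    - {"tx":0,"ty":0,"tz":0,"rx":1.88,"ry":0,"rz":-3.54,"gripper":-1}
    - {"tx":0,"ty":0,"tz":0,"rx":1.88,"ry":0,"rz":-3.54,"gripper":-1}
    - {"tx":0,"ty":0,"tz":0,"rx":1.88,"ry":0,"rz":-3.54,"gripper":-1}
    - {"tx":0,"ty":0,"tz":0,"rx":1.36,"ry":0,"rz":-2.56,"gripper":-1}
    - {"tx":0,"ty":0,"tz":0,"rx":0,"ry":0,"rz":0,"gripper":-1}

```text
clock: 21.3
eef_pos: [534.5, 346.2, 230.9]
tcp_rot: [3.141, -0.487, 1.341]
contact_force: [0.2, 0.4, -1.2]
opening: 0.502
```

```bash
python3 tgt.py; python3 - <<'E'
from h import *
np.set_printoptions(precision=1,suppress=True)
m,M=T('wrist'); im,d=r.grab_frame('wrist'); P=cloud('wrist',d,M); save('w7.png',im); np.save('w7P.npy',P)
im,d=r.grab_frame('side'); save('s3.png',im)
E
```

```text
[ 3.1410627  -0.48744738  1.34056489] [0.362 0.255 1.87  0.565 0.812 0.24 ] 0.501564898862785
clk 21.3 tcp [534.5 346.2 230.9] shift cm [-0.   -0.12  0.11] norm 0.2
turn deg (tool) [ 0.12  0.07 -0.16] shift after turn [ 0.   -0.12  0.11]
```

View pics/w7.png

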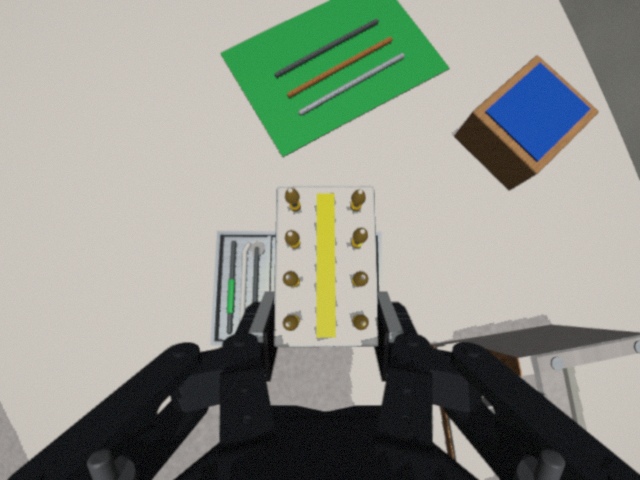

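```bash
python3 - <<'E'
from h import *
np.set_printoptions(precision=2,suppress=True)
for n,rc,z in [('TL',(232,218.5),21),('TR',(232,380.5),21),('BL',(342,211),21),('divider top',(236,271),15)]: print(n,onplane('wrist',rc,z))
P=np.load('w7P.npy'); s=P[190:343,280:372].reshape(-1,3); zt=np.median(s[:,2]); k=s[np.abs(s[:,2]-zt)<4]; A=np.c_[k[:,:2]-k[:,:2].mean(0),np.ones(len(k))]; print('block top z',zt,'slopes',np.linalg.lstsq(A,k[:,2],rcond=None)[0],len(k))
rect=cv2.minAreaRect(k[:,:2].astype(np.float32)); print(rect, 'tcp',r.sense()['eef_pos'])
for c in ['top']:
    im,d=r.grab_frame(c); P=cloud(c,d); 
    print([ (round(o['confidence'],2),onplane(c,o['location'],5)) for o in r.place_of('tray_bay',c)[:1]])
E
```

```text
TL [431.95 453.66  21.  ]
TR [614.12 410.52  21.  ]
BL [401.64 334.1   21.  ]
divider top [489.68 436.34  15.  ]
block top z 252.99459905201024 slopes [ -0.    -0.   252.87] 12231
((538.3419189453125, 364.64459228515625), (66.21290588378906, 40.801143646240234), 76.54763793945312) tcp [534.06 346.37 231.02]
[]
```

Level (zero slope); block heading 1.336 against the tray's square 1.338, block centre within 3 mm of the bay centre. I descend.

Request:
move_arm:
  increments:
    - {"tx":-0.35,"ty":0,"tz":0.66,"rx":0,"ry":0,"rz":0,"gripper":-1}
    - {"tx":-0.7,"ty":0,"tz":1.32,"rx":0,"ry":0,"rz":0,"gripper":-1}
    - {"tx":-0.94,"ty":0,"tz":1.77,"rx":0,"ry":0,"rz":0,"gripper":-1}
    - {"tx":-0.94,"ty":0,"tz":1.77,"rx":0,"ry":0,"rz":0,"gripper":-1}
    - {"tx":-0.94,"ty":0,"tz":1.77,"rx":0,"ry":0,"rz":0,"gripper":-1}
    - {"tx":-0.94,"ty":0,"tz":1.77,"rx":0,"ry":0,"rz":0,"gripper":-1}
    - {"tx":-0.94,"ty":0,"tz":1.77,"rx":0,"ry":0,"rz":0,"gripper":-1}
    - {"tx":-0.94,"ty":0,"tz":1.77,"rx":0,"ry":0,"rz":0,"gripper":-1}
    - {"tx":-0.94,"ty":0,"tz":1.77,"rx":0,"ry":0,"rz":0,"gripper":-1}
    - {"tx":-0.7,"ty":0,"tz":1.32,"rx":0,"ry":0,"rz":0,"gripper":-1}
    - {"tx":-0.35,"ty":0,"tz":0.66,"rx":0,"ry":0,"rz":0,"gripper":-1}
    - {"tx":0,"ty":0,"tz":0,"rx":0,"ry":0,"rz":0,"gripper":-1}

```text
clock: 22.7
eef_pos: [533.2, 346.1, 44.4]
tcp_rot: [-3.14, -0.486, 1.34]
contact_force: [-0.0, 0.3, -1.6]
opening: 0.497
```

```bash
python3 - <<'E'
from h import *
s=r.sense(); print(s['tcp_rot'],s['qpos'].round(3)); go([533,346.5,15.3],-.233+np.pi/2,np.radians(28))
E
```

```text
[-3.13979098 -0.48608467  1.33994741] [ 0.362  0.536  1.98   0.902  0.518 -0.181]
clk 22.7 tcp [533.2 346.1  44.4] shift cm [-1.33 -0.03  2.58] norm 2.9
turn deg (tool) [-0.16  0.15  0.11] shift after turn [-1.34 -0.03  2.58]
```

Request:
move_arm:
  increments:
    - {"tx":-0.24,"ty":0,"tz":0.44,"rx":-0.1,"ry":0.1,"rz":0.1,"gripper":-1}
    - {"tx":-0.24,"ty":0,"tz":0.44,"rx":-0.1,"ry":0.1,"rz":0,"gripper":-1}
    - {"tx":-0.24,"ty":0,"tz":0.44,"rx":0,"ry":0,"rz":0,"gripper":-1}
    - {"tx":-0.24,"ty":0,"tz":0.44,"rx":0,"ry":0,"rz":0,"gripper":-1}
    - {"tx":-0.24,"ty":0,"tz":0.44,"rx":0,"ry":0,"rz":0,"gripper":-1}
    - {"tx":-0.1,"ty":0,"tz":0.18,"rx":0,"ry":0,"rz":0,"gripper":-1}
    - {"tx":0,"ty":0,"tz":0,"rx":0,"ry":0,"rz":0,"gripper":-1}

```text
clock: 23.4
eef_pos: [534.1, 346.3, 18.7]
tcp_rot: [3.139, -0.491, 1.339]
contact_force: [-0.0, 0.1, -1.7]
opening: 0.499
```

```bash
python3 - <<'E'
from h import *
s=r.sense(); print(s['tcp_rot'],s['contact_force'],s['wrist_torque']); go([533,346.5,15.3],-.233+np.pi/2,np.radians(28))
E
```

```text
[ 3.13899192 -0.49114075  1.33903034] [-0.02326412  0.08597865 -1.68360661] [-0.36581113  0.09741114 -0.00592191]
clk 23.4 tcp [534.1 346.3  18.7] shift cm [-0.16 -0.12  0.29] norm 0.4
turn deg (tool) [ 0.12 -0.14  0.06] shift after turn [-0.16 -0.11  0.3 ]
```

Request:
move_arm:
  increments:
    - {"tx":-0.08,"ty":0,"tz":0.14,"rx":0,"ry":0,"rz":0,"gripper":-1}
    - {"tx":-0.05,"ty":0,"tz":0.09,"rx":0,"ry":0,"rz":0,"gripper":-1}
    - {"tx":-0.04,"ty":0,"tz":0.07,"rx":0,"ry":0,"rz":0,"gripper":-1}
    - {"tx":0,"ty":0,"tz":0,"rx":0,"ry":0,"rz":0,"gripper":-1}
    - {"tx":0,"ty":0,"tz":0,"rx":0,"ry":0,"rz":0,"gripper":-1}

```text
clock: 23.9
eef_pos: [534.3, 346.3, 15.7]
tcp_rot: [3.138, -0.492, 1.339]
contact_force: [0.8, -0.4, -1.3]
opening: 0.497
```

Request:
move_arm:
  increments:
    - {"tx":-0.03,"ty":0,"tz":0.06,"rx":0,"ry":0,"rz":0,"gripper":-1}
    - {"tx":-0.02,"ty":0,"tz":0.04,"rx":0,"ry":0,"rz":0,"gripper":-1}
    - {"tx":0,"ty":0,"tz":0,"rx":0,"ry":0,"rz":0,"gripper":-1}
    - {"tx":0,"ty":0,"tz":0,"rx":0,"ry":0,"rz":0,"gripper":-1}

```text
clock: 24.3
eef_pos: [534.4, 346.4, 15.3]
tcp_rot: [3.138, -0.492, 1.34]
contact_force: [-2.9, -2.9, 7.3]
opening: 0.502
```

Request:
move_arm:
  increments:
    - {"tx":0,"ty":0,"tz":0,"rx":0,"ry":0,"rz":0,"gripper":0.03}
    - {"tx":0,"ty":0,"tz":0,"rx":0,"ry":0,"rz":0,"gripper":0.08}
    - {"tx":0,"ty":0,"tz":0,"rx":0,"ry":0,"rz":0,"gripper":0.15}
    - {"tx":0,"ty":0,"tz":0,"rx":0,"ry":0,"rz":0,"gripper":0.25}
    - {"tx":0,"ty":0,"tz":0,"rx":0,"ry":0,"rz":0,"gripper":0.35}
    - {"tx":0,"ty":0,"tz":0,"rx":0,"ry":0,"rz":0,"gripper":0.35}
    - {"tx":0,"ty":0,"tz":0,"rx":0,"ry":0,"rz":0,"gripper":0.35}

```text
clock: 25.0
eef_pos: [534.3, 346.3, 14.5]
tcp_rot: [3.138, -0.491, 1.339]
contact_force: [-0.3, -0.3, -0.6]
opening: 0.673
```

```bash
python3 - <<'E'
from h import *
s=r.sense(); print(s['eef_pos'],s['opening']*85,s['contact_force'])
im,d=r.grab_frame('wrist'); save('w8.png',im)
E
```

```text
[534.30024269 346.30458876  14.48230669] 57.17526945837511 [-0.32088332 -0.33471033 -0.57915534]
```

View pics/w8.png

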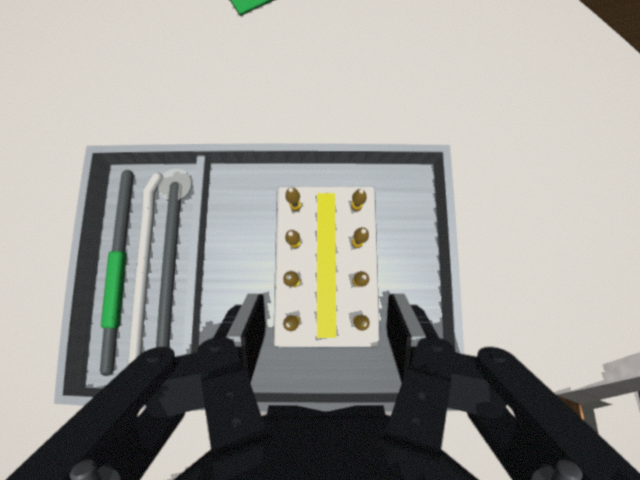

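Block (275–377, 187–346 px) stands square in the empty part with all eight burs upright. I retreat along the tool axis.

Request:
move_arm:
  increments:
    - {"tx":0,"ty":0,"tz":-0.5,"rx":0,"ry":0,"rz":0,"gripper":0.35}
    - {"tx":0,"ty":0,"tz":-1,"rx":0,"ry":0,"rz":0,"gripper":0.35}
    - {"tx":0,"ty":0,"tz":-1.5,"rx":0,"ry":0,"rz":0,"gripper":0.35}
    - {"tx":0,"ty":0,"tz":-1.5,"rx":0,"ry":0,"rz":0,"gripper":0.35}
    - {"tx":0,"ty":0,"tz":-2,"rx":0,"ry":0,"rz":0,"gripper":0.35}
    - {"tx":0,"ty":0,"tz":-2,"rx":0,"ry":0,"rz":0,"gripper":0.35}
    - {"tx":0,"ty":0,"tz":-2,"rx":0,"ry":0,"rz":0,"gripper":0.35}
    - {"tx":0,"ty":0,"tz":-2,"rx":0,"ry":0,"rz":0,"gripper":0.35}
    - {"tx":0,"ty":0,"tz":-2,"rx":0,"ry":0,"rz":0,"gripper":0.35}
    - {"tx":0,"ty":0,"tz":-2,"rx":0,"ry":0,"rz":0,"gripper":0.35}
    - {"tx":0,"ty":0,"tz":-1,"rx":0,"ry":0,"rz":0,"gripper":0.35}
    - {"tx":0,"ty":0,"tz":0,"rx":0,"ry":0,"rz":0,"gripper":0.35}

```text
clock: 26.25
eef_pos: [515.5, 265.5, 170.4]
tcp_rot: [3.136, -0.492, 1.34]
contact_force: [0.2, -0.2, 0.9]
opening: 0.674
```

```bash
python3 - <<'E'
from h import *
np.set_printoptions(precision=2,suppress=True)
im,d=r.grab_frame('side'); save('s4.png',im)
m,M=T('wrist'); im,d=r.grab_frame('wrist'); P=cloud('wrist',d,M)
k=(np.abs(P[...,2]-37)<4)&(np.hypot(P[...,0]-536,P[...,1]-365)<60); q=P[k]; A=np.c_[q[:,:2]-q[:,:2].mean(0),np.ones(len(q))]
print(len(q),np.linalg.lstsq(A,q[:,2],rcond=None)[0],cv2.minAreaRect(q[:,:2].astype(np.float32)))
im,d=r.grab_frame('top'); 
for n in ['blue_block','organiser','pot','model','bottle']: print(n,[(round(o['confidence'],2),np.array(o['location'])) for o in r.place_of(n,'top')[:3]])
print(r.sense()['eef_pos'],r.sense()['contact_force'],r.sense()['clock'])
E
```

```text
2966 [ 0.    0.   37.14] ((538.5789184570312, 363.98345947265625), (70.61009979248047, 43.94941329956055), 77.12847900390625)
blue_block []
organiser [(0.71, array([200.4, 311.6]))]
pot [(0.4, array([260.6, 162. ]))]
model [(0.68, array([193.4, 245.4])), (0.65, array([290.6, 446. ]))]
bottle [(0.95, array([315. , 374.7])), (0.85, array([312.9, 308. ])), (0.78, array([272.1, 309.9]))]
[514.51 266.19 168.1 ] [-0.11  0.15  0.2 ] 26.65
```

View pics/s4.png

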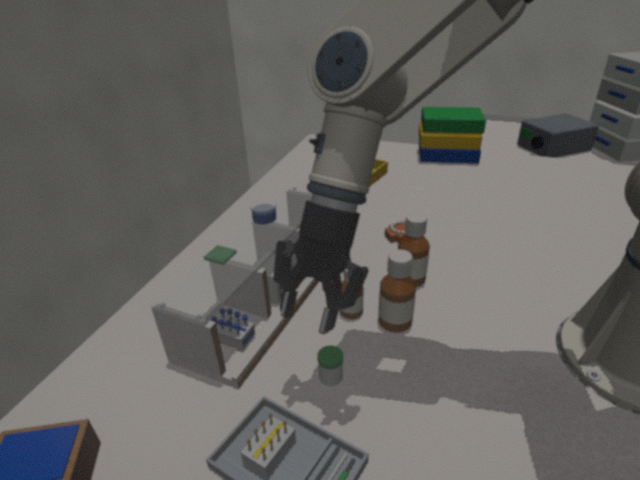

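The block is flat (top at z 37.1, zero slope) and square in the tray. The bottle stands at (351,295), the bystanders have not moved, and the gripper is clear. I hand the job in.

```bash
python3 -c "
from rig import r
print(r.sign_off())"
```

```text
the job is handed in; nothing more can be done
None
```

The gold bur block is in the empty part of the steel tray, and I handed the job in at about 27 s of the 67 s allowed.

**What I did:**
- I gripped the small bottle by its cap and set it down upright about 125 mm to the left, clear of the bay.
- I took the gold block near its front end with the tool tilted 28°. I lifted it over the strip, drew it out from under the shelf and carried it level to the tray.
- I set the block down crosswise, turned 90° from the tray's long axis. Keeping its original heading would have pushed the last joint past its range.

**Last checks:**
- **Block:** The top is level at z 37.1 with zero slope. It is square to the tray within about 0.5° and about 3 mm from the centre of the empty part. All eight burs were upright in the last close picture.
- **Bottle:** The top-camera network finds it at its new place, and what shows of it behind the gripper in the side picture is upright.
- **Bystanders:** The blue block, pot and model show no visible move in the final side picture. The organiser is hidden behind the gripper there, but the network found it within about 3 pixels of its starting place.
- **Gripper:** It is clear of everything, with no contact force.

**What failed or disagreed:**
- My first two move calls were refused because the rows did not list every value.
- Part of one approach was clipped near a wrist singularity, so I corrected it before the grasp.
- In the last network check from the top camera, the blue block was not found and the pot was put at the tray. The side picture showed both where they had been.

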